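# Return the measuring cylinder to the reagent ledge

## Task

The brown bottle is standing in the measuring cylinder's place on the narrow white ledge: take it down and stand it upright in the free part of the blue tray. Then stand the tall stoppered measuring cylinder upright in the place this leaves on the ledge, with its whole foot on the board. It is top-heavy: set both down gently without dropping or tipping them, let go slowly, see that they stay still, and leave everything else where it stands.

Things in the scene. Friction and masses are not known exactly. Their poses are not given: they have to be found in the camera images.
- ledge: White board on two grey feet, fixed: 78 mm deep (its x) by 310 mm long (its y) by 14 mm thick, no rim; its top is 100 mm above the bench. Origin: on the bench under the centre of the board; z up; -x is the side facing the robot. Three bottles stand along it in any order, near y = 0, +110 and -110 mm.
- amber_bottle: Brown bottle with pale label and yellow cap, loose, 0.25 to 0.5 kg, 150 mm high. Body 60 mm diameter up to 92 mm, shoulder narrowing to 114 mm; cylindrical cap 40 mm diameter from 114 to 150 mm above the base (grip it there). Origin: centre of the underside, z up the bottle. It starts on the ledge.
- cylinder: Stoppered glass measuring cylinder, loose, 0.17-0.35 kg, 200 mm high, centre of mass 109 mm up. Green foot 54 mm dia, 10 mm thick; tube 34 mm dia up to 178 mm; green collar 42 mm dia at 98-110 mm; rim 38 mm dia at 178-185 mm; green stopper 26 mm dia, fixed. Grip the tube above the collar, about 160 mm up, so the stopper clears the palm. Origin: centre of underside, z up. Starts upright on the bench.
- tray: Fixed blue open tray, outside 160 mm (its x) by 220 mm (its y) by 30 mm high, walls 5 mm, inner floor 5 mm above the bench. Origin: centre of the underside. The white jar takes up the -y half; the +y half is free.
- jar: White squat jar, 56 mm diameter, 75 mm high, standing in the -y half of the tray; leave it. Origin: centre of the underside.
- white_bottle_a: White bottle with blue cap and red label, 58 mm diameter, 118 mm high, on the ledge; leave it. Origin: centre of the underside.
- white_bottle_b: White bottle with blue cap and pale label, 58 mm diameter, 118 mm high, on the ledge; leave it. Origin: centre of the underside.
- beaker: Empty glass beaker, 68 mm diameter, 90 mm high, on the bench in front of the robot between tray and cylinder; leave it. Origin: centre of the underside.
- flask: Glass volumetric flask with white stopper, 72 mm diameter, 176 mm high, on the bench to the right of the ledge; leave it. Origin: centre of the underside.
- wash_bottle: White wash bottle with red spout, 66 mm diameter, 180 mm high, on the bench to the left of the ledge; leave it. Origin: centre of the underside.
There are look-alikes about, which are no part of the job. Leave any purple look-alike of the amber_bottle alone.

How it is judged:
By the outcome, as a careful person would: the job done as asked, in the order asked, and still so for the second after the job is handed in, with the robot touching nothing.
It also fails if it takes over 72 s, if anything falls off the work surface, if the arm or the gripper's body presses on something with over 40 N, if the wrist force passes 120 N, or if a joint passes its speed limit or range.

## Robot

A 6-joint arm with a two-finger parallel gripper is mounted at the origin on the work surface. World frame = base frame: x ahead of the robot, y to its left, z up, the work surface at z = 0. Lengths are in m, angles in rad, forces in N, time in s.
With the tool pointing down it reaches from about 0.325 to 0.9 m from the base axis. Payload 6.1 kg.
Tool frame: the origin (TCP) lies between the finger pads; the fingertips stand 22 mm ahead of it and the grasp point (between the pads) lies 3 mm ahead of it; z points along the fingers, y is the line along which they close (so a half turn about z gives the same grasp; the last joint's range is limited). The gripper opens to 87 mm and grips with 3 to 60 N. Pads are 19 mm wide; open, the fingers measure 117 mm over their backs; the gripper's body (75 mm by 190 mm) begins 51 mm behind the grasp point.
Start: joints at [1.023, 0.22, 1.526, -0, 1.395, -0.126], TCP at [0.256, 0.57, 0.245] pointing down, gripper open.
Joint ranges: [-2.98, 2.98], [-0.91, 2.08], [0.09, 2.57], [-1.24, 4.39], [0.2, 2.65], [-2.68, 2.68]. Speed limits (rad/s): [2.57, 2.57, 3.01, 3.14, 3.14, 3.14].

## Interface

Orientations are given as a rotation vector (axis times angle).
In Python, from rig import r gives the robot as it stands.
- The arm moves only by the shell command python3 -m creep 'ROWS' [OPENING]. ROWS is JSON, a list that holds one entry, the list of rows, each a list of 4 numbers: the shift along the tool's x, y, z in cm, then the turn about the tool's z in degrees. In form: [[[dx, dy, dz, roll], ...]]. A call has 1 to 12 rows; each row shifts and turns the commanded pose from where the row before left it, along the tool's axes as they then stand; what a row does not reach is not made up. A row lasts 1/10 s, in which the tool goes at most 50 mm and 8.59 degrees, less where a joint would pass 70% of its speed; a pose out of reach is approached as far as the arm can. A call is refused whole if a number of a shift passes 5 or a number of a turn 8.59, either way. A call with a gripper value outside its range is refused whole. OPENING is the opening, from -1 (shut) to 1 (fully open), set as the call begins (- or left out, the last holds). The fingers move at their own pace and stop on an object; the grip force is fixed at half the most. Time passes only in rows, so rows that do not move let the fingers close. It gives the time, the measured TCP pose, the force, the opening and the grip force at its end, in the units of the state.
- r.get_state(): the state, without advancing time (a new reading comes with each control period).
- r.get_image(name): name is "scene" or "top"; returns the picture (420x560x3 uint8, red, green, blue); there is no depth.
- r.camera_info(name): a dict with "K" (3x3 intrinsics, pixels), "k1" (the pictures are not rectified: a ray, as slopes to the right and down, at radius r is drawn at 1 + k1 r^2 times it, then the intrinsics apply), "T" (4x4, takes a point from camera to world coordinates). Camera axes: x right, y down, z forward; pixel columns grow to the right and rows downward; lengths in m; the calibration is good to about 2 mm. A picture is of the moment at which its call begins. camera_info takes no time and is no camera call.
- r.close_job(): hands the job in; it is judged then, once.
Trained networks look in the newest picture that a camera, given by its name, has taken for a name from the list of things; names that differ only in an ending like _2 or _b are one class to them, and where a whole thing is asked for, a point or a joint stands for the part that bears it (a point fixed in the world has none). Each returns a list of dicts, best first, with "score" (0 to 1); they miss things now and then, are a little off and sometimes report something else, mostly with a low value. They report only what shows in the picture. A call takes as long as a camera call. They do not tell look-alikes from the thing itself.
- r.boxes_of(camera, target): "rect" ([centre column, centre row, width, height] in pixels, round what is visible of it).
- r.mark_of(camera, target): "centre" ([column, row] in pixels: a listed point, or the origin of a listed thing).
The state is a dict: "t": time; "q": joint angles; "dq": joint speeds; "joint_efforts": joint torques, N m; "tcp_pos": TCP position; "orientation": TCP orientation; "ft_force": force on the tool from outside, world axes, zero at the start; "moment": the same for the moment, N m; "opening": opening from 0.0 (shut) to 1.0 (fully open); "finger_force": force on a finger pad.
Only numpy, scipy, OpenCV 4.12 (cv2) and the standard library are available. Lean on these libraries where they do the work, as an engineer would, in place of code of your own. Each camera call takes 0.05 s, during which the arm holds its last target. There are 200 camera calls.

## Working session

There is one attempt and no reset: what is moved stays moved. The work goes in short steps, Python scripts to look and compute and a shell command to move; the robot and the scene stay as the last step left them, time stands still between calls to the robot, and variables do not carry over. Pictures are saved under pics/ and viewed, at most 10 in all, crops included, and the job is handed in when it is done.

```bash
mkdir -p pics; cat > h.py <<'E'
from rig import r
import numpy as np, cv2
from scipy.spatial.transform import Rotation as R
def ray(cam,px):
    c=r.camera_info(cam);K=np.array(c["K"]);T=np.array(c["T"])
    d=np.array([(px[0]-K[0,2])/K[0,0],(px[1]-K[1,2])/K[1,1]]);u=d.copy()
    for _ in range(20):u=d/(1+c["k1"]*(u@u))
    return T[:3,3],T[:3,:3]@np.array([u[0],u[1],1])
def at(cam,px,z):
    o,d=ray(cam,px);return o+d*(z-o[2])/d[2]
def proj(cam,p):
    c=r.camera_info(cam);K=np.array(c["K"]);T=np.array(c["T"])
    q=T[:3,:3].T@(np.array(p)-T[:3,3]);u=q[:2]/q[2];u=u*(1+c["k1"]*(u@u))
    return K[:2,:2]@u+K[:2,2]
def st():
    s=r.get_state();print("t",round(s["t"],2),"p",np.round(s["tcp_pos"],4),"R",np.round(R.from_rotvec(s["orientation"]).as_matrix(),3).tolist(),"f",np.round(s["ft_force"],1),"op",s["opening"],s["finger_force"])
E
python3 - <<'E'
from h import *
ims=[]
for c in("scene","top"):
    im=r.get_image(c);cv2.imwrite(f"pics/{c}0.png",im[:,:,::-1])
    ci=r.camera_info(c);print(c,np.round(ci["T"],3).tolist(),ci["K"][0],ci["k1"])
    for n,z in dict(ledge=0,amber_bottle=.1,cylinder=0,tray=0,jar=.005,white_bottle_a=.1,beaker=0,flask=0,wash_bottle=0).items():
        for m in r.mark_of(c,n)[:3]:print(c,n,np.round(m["centre"],1),round(m["score"],2),np.round(at(c,m["centre"],z)[:2],4))
st()
E
```

```text
scene [[-0.062, 0.709, -0.702, 1.258], [0.998, 0.048, -0.041, 0.051], [0.005, -0.704, -0.711, 0.816], [0.0, 0.0, 0.0, 1.0]] [391.81249149   0.         277.19799128] -0.06241065311656179
scene ledge [273.  263.6] 0.63 [0.6401 0.0049]
scene amber_bottle [177.6 252.9] 0.92 [ 0.7    -0.2141]
scene amber_bottle [374.5 244.2] 0.83 [0.6427 0.2487]
scene amber_bottle [271.5 237.1] 0.68 [0.6364 0.0014]
scene cylinder [353.9 207.1] 0.97 [0.4155 0.2308]
scene cylinder [119. 237.] 0.43 [ 0.5782 -0.4283]
scene tray [184.2 202.6] 0.95 [ 0.4303 -0.2776]
scene jar [166.9 201.8] 0.56 [ 0.4354 -0.3285]
scene white_bottle_a [227.2 235.2] 0.9 [ 0.6375 -0.1065]
scene white_bottle_a [322.6 242. ] 0.6 [0.6438 0.1246]
scene beaker [272.  192.5] 0.78 [ 0.3679 -0.0172]
scene beaker [427.5 268.8] 0.67 [0.6321 0.4059]
scene flask [119.9 236.2] 0.74 [ 0.5752 -0.4268]
scene wash_bottle [429.1 270.6] 0.73 [0.6376 0.4089]
top [[-0.028, -0.994, 0.103, 0.389], [-1.0, 0.027, -0.01, 0.006], [0.007, -0.103, -0.995, 1.654], [0.0, 0.0, 0.0, 1.0]] [541.1726825    0.         280.31734823] -0.20584006758564163
top ledge [274
[... 258 characters left out ...]
3] 0.66 [0.5534 0.2632]
top cylinder [202.8 245.1] 0.53 [0.4095 0.2308]
top cylinder [312.9 164.4] 0.46 [ 0.6496 -0.1141]
top tray [368.2 233.5] 0.78 [ 0.4308 -0.2773]
top tray [204.7 245.7] 0.18 [0.4076 0.225 ]
top jar [382.2 231.4] 0.78 [ 0.4357 -0.3203]
top white_bottle_a [235.2 162.6] 0.94 [0.6452 0.1191]
top white_bottle_a [311.8 162.9] 0.94 [ 0.6383 -0.1037]
top beaker [281.3 253.6] 0.89 [ 0.3776 -0.0085]
top flask [411.1 182.4] 0.75 [ 0.5855 -0.4202]
top flask [145.3 176.1] 0.72 [0.6278 0.409 ]
top wash_bottle [146.8 175.9] 0.8 [0.6282 0.4042]
t 1.0 p [0.2559 0.5702 0.2445] R [[-0.912, 0.409, -0.0], [0.409, 0.912, -0.0], [-0.0, -0.0, -1.0]] f [-0.7 -0.4 -0.6] op 0.9972379302936532 0.0
```

View pics/scene0.png

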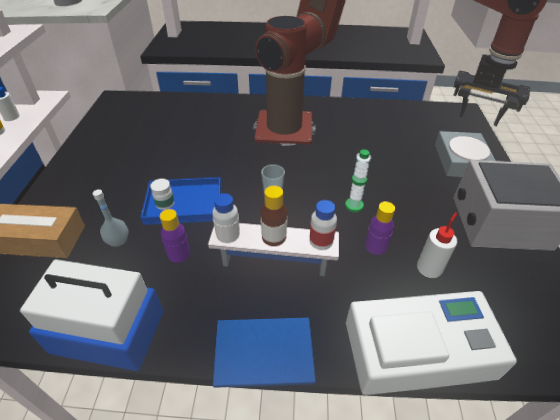

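View pics/top0.png

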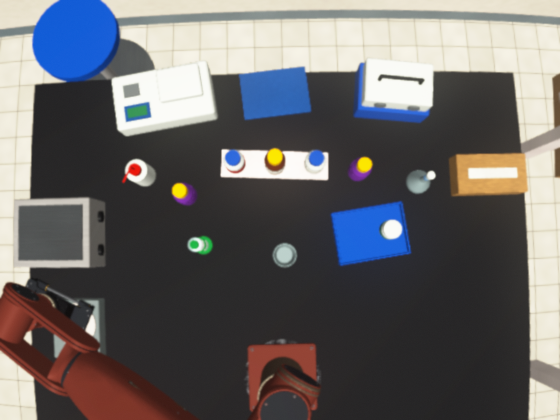

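Scene: the brown bottle with yellow cap is at (273,218), in the middle of the ledge. Its purple look-alikes are at (175,237) and (379,230). The top view shows them at (275,160), (361,169) and (183,194). Only the middle one is brown and on the ledge, so it fits. The cylinder is at scene (358,182) / top (203,245), and the tray is at top (370,233), with its free part on the left of the jar. I'll confirm with a crop and measure.

```bash
python3 - <<'E'
from h import *
im={c:np.ascontiguousarray(r.get_image(c)[:,:,::-1]) for c in("scene","top")}
a=cv2.resize(im["top"][140:270,190:415],None,fx=3.4,fy=3.4,interpolation=cv2.INTER_CUBIC)[:, :765]
cv2.imwrite("pics/crop_top.png",a)
b=cv2.resize(im["scene"][140:270,190:390],None,fx=4,fy=4,interpolation=cv2.INTER_CUBIC)
cv2.imwrite("pics/crop_sc.png",b)
def blobs(c,lo,hi,roi):
    h=cv2.cvtColor(im[c],cv2.COLOR_BGR2HSV);m=cv2.inRange(h,lo,hi);k=np.zeros_like(m);x0,x1,y0,y1=roi;k[y0:y1,x0:x1]=m[y0:y1,x0:x1]
    n,l,s,ce=cv2.connectedComponentsWithStats(k)
    return [(s[i].tolist(),ce[i].round(1).tolist()) for i in range(1,n) if s[i,4]>15],k
print("cap top",blobs("top",(18,130,120),(36,255,255),(255,295,140,180))[0])
print("cap scene",blobs("scene",(18,130,100),(36,255,255),(255,290,180,215))[0])
print("green top",blobs("top",(40,80,60),(85,255,255),(180,220,230,262))[0])
print("green scene",blobs("scene",(40,80,50),(85,255,255),(335,380,145,215))[0])
_,k=blobs("top",(100,120,60),(125,255,255),(320,420,195,270))
cs=max(cv2.findContours(k,0,2)[0],key=cv2.contourArea)
rc=cv2.boxPoints(cv2.minAreaRect(cs));print("tray z.03",[np.round(at("top",p,.03)[:2],3).tolist() for p in rc])
_,k=blobs("top",(0,0,170),(179,70,255),(215,335,145,190))
# near edge: last white row per column
P=[(x,np.where(k[:,x])[0].max()+.5) for x in range(226,326,2) if k[:,x].any()]
W=np.array([at("top",p,.1)[:2] for p in P]);f=np.polyfit(W[:,1],W[:,0],1);print("near edge x=",f,"resid",np.std(W[:,0]-np.polyval(f,W[:,1])))
for y in(168,172,176):
    xs=np.where(k[y])[0];print("ends",at("top",(xs.min()-.5,y),.1)[:2],at("top",(xs.max()+.5,y),.1)[:2])
E
```

```text
cap top [([267, 148, 16, 18, 231], [274.4, 156.3])]
cap scene [([264, 186, 19, 24, 391], [273.5, 197.4])]
green top [([197, 235, 16, 20, 180], [205.8, 244.9]), ([190, 240, 9, 9, 62], [193.7, 244.1])]
green scene [([360, 149, 10, 10, 76], [364.0, 153.2]), ([352, 175, 16, 11, 102], [358.7, 180.5]), ([345, 198, 19, 15, 186], [353.7, 205.3])]
tray z.03 [[0.498, -0.156], [0.53, -0.382], [0.364, -0.404], [0.334, -0.178]]
near edge x= [0.0562768 0.5959052] resid 0.0009068376142811474
ends [0.6305556  0.16219477] [ 0.62214569 -0.14899221]
ends [0.61880021 0.16236459] [ 0.61039235 -0.14853969]
ends [0.60706748 0.16253805] [ 0.59866145 -0.14809116]
```

View pics/crop_top.png

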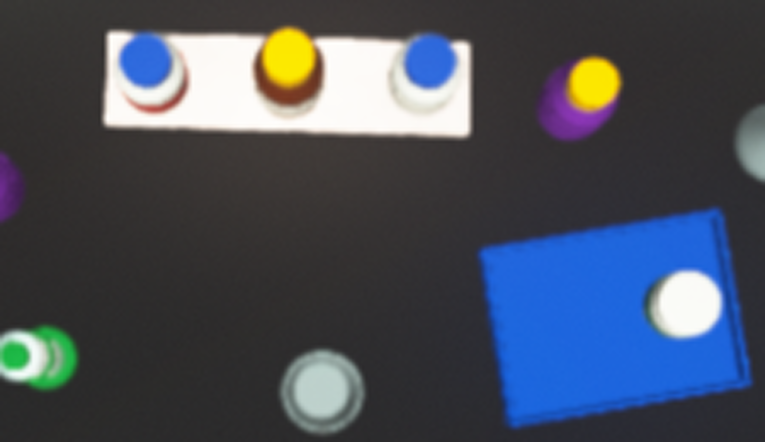

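View pics/crop_sc.png

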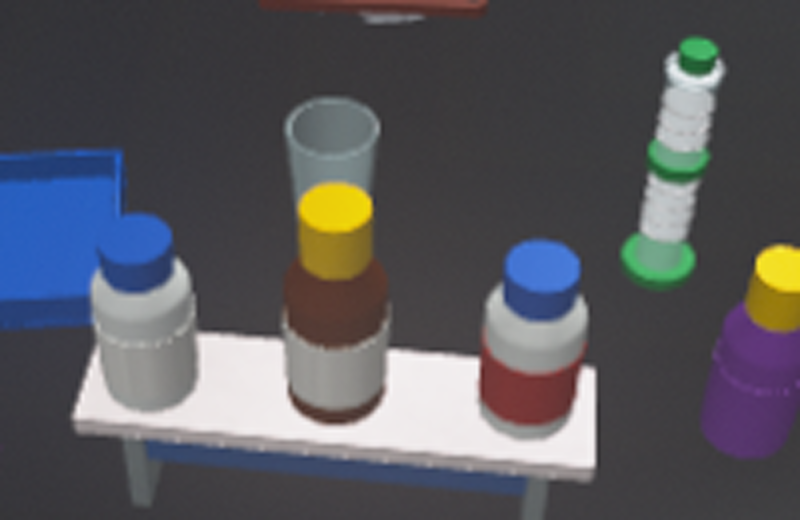

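Crop confirmed: the brown body with pale label and yellow cap is the middle one on the ledge, between the two blue-capped bottles. Next I triangulate and raise the arm.

```bash
cat >> h.py <<'E'
def tri(ps,pt):
    A=[];b=[]
    for c,p in(("scene",ps),("top",pt)):
        o,d=ray(c,p);d=d/np.linalg.norm(d);M=np.eye(3)-np.outer(d,d);A.append(M);b.append(M@o)
    return np.linalg.lstsq(np.vstack(A),np.hstack(b),rcond=None)[0]
E
python3 - <<'E'
from h import *
for n,s,t,z in(("cap",(273.75,191.75),(275,156.4),.25),("stopper",(364.2,152.2),(194,244.5),.2),("foot",(354.4,204.2),(203.8,245.2),.01)):
    print(n,tri(s,t).round(4),at("scene",s,z).round(4),at("top",t,z).round(4))
E
python3 -m creep '[[[0,0,-4,-8],[0,0,-4,-8],[0,0,-4,-8],[0,0,-3,0],[0,0,0,0]]]' 1
```

```text
cap [0.6345 0.005  0.2467] [0.638  0.0072 0.25  ] [0.6341 0.0031 0.25  ]
stopper [0.4093 0.2292 0.197 ] [0.4132 0.2296 0.2   ] [0.4092 0.2275 0.2   ]
foot [0.4093 0.2294 0.006 ] [0.4133 0.231  0.01  ] [0.409  0.2264 0.01  ]
t: 1.6
tcp_pos: [0.2567, 0.5717, 0.4012]
orientation: [0.005, 3.136, 0.014]
ft_force: [-0.7, 0.3, 0.4]
opening: 0.998
finger_force: 0.0
```

```bash
python3 -m creep '[[[-1,-3.7,0,0],[-2,-3.8,0,0],[-2,-3.8,0,0],[-2,-3.8,0,0],[-2,-3.8,0,0],[-2,-3.8,0,0],[-2,-3.8,0,0],[-3,-3.8,0,0],[-3,-3.8,0,0],[-3,-3.8,0,0],[-3,-3.8,0,0],[-3,-3.8,0,0]]]'; python3 -m creep '[[[-3,-3.8,0,0],[-3,-3.8,0,0],[-3,-3.6,0,0],[-1,0,0,0],[0,0,0,0],[0,0,0,0]]]'
```

```text
t: 2.8
tcp_pos: [0.5352, 0.1126, 0.3935]
orientation: [-0.005, -3.141, -0.0]
ft_force: [-0.1, 1.8, 0.2]
opening: 1.001
finger_force: 0.0
t: 3.4
tcp_pos: [0.6336, 0.003, 0.3937]
orientation: [-0.004, -3.14, -0.001]
ft_force: [-0.2, 0.6, -0.0]
opening: 0.999
finger_force: 0.0
```

```bash
python3 -m creep '[[[-0.25,0.2,2,0],[0,0,3,0],[0,0,3,0],[0,0,3,0],[0,0,2,0],[0,0,1.5,0],[0,0,1,0],[0,0,0,0],[0,0,0,0]]]'; python3 - <<'E'
from h import *
a=r.get_image("scene")[150:280,190:360,::-1];b=r.get_image("top")[110:240,210:380,::-1]
cv2.imwrite("pics/g1.png",cv2.resize(np.hstack([a,b]),(800,306),interpolation=cv2.INTER_CUBIC));st()
E
```

```text
t: 4.3
tcp_pos: [0.6371, 0.0044, 0.2407]
orientation: [0.004, 3.14, -0.0]
ft_force: [-0.3, -0.7, 0.1]
opening: 0.998
finger_force: 0.0
t 4.4 p [0.6375 0.0041 0.2412] R [[-1.0, 0.003, 0.003], [0.003, 1.0, -0.0], [-0.003, -0.0, -1.0]] f [ 0.2 -0.9  0.2] op 1.005178695834595 0.0
```

View pics/g1.png

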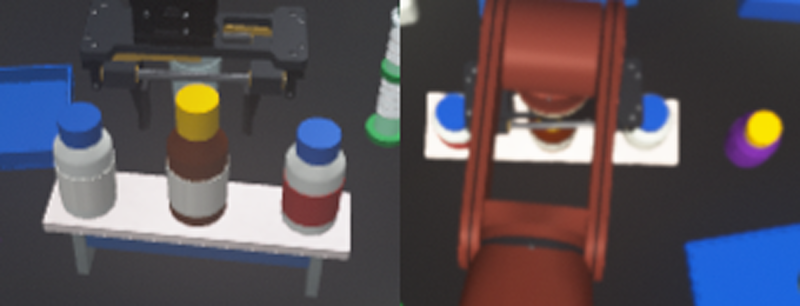

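```bash
python3 - <<'E'
from h import *
for p in([.637,-.046,.219],[.637,.054,.219],[.637,.004,.25],[.60,-.046,.219],[.60,.054,.219]):
    print(p,((proj("scene",p)-[190,150])*2.353).round(0),((proj("top",p)-[210,110])*2.353).round(0)+[400,0])
E
```

```text
[0.637, -0.046, 0.219] [141. 119.] [596. 110.]
[0.637, 0.054, 0.219] [247. 124.] [508. 113.]
[0.637, 0.004, 0.25] [194.  97.] [552. 107.]
[0.6, -0.046, 0.219] [145.  93.] [597. 142.]
[0.6, 0.054, 0.219] [248.  98.] [509. 145.]
```

The picture shows the fingertips at crop (142,130) and (248,130), either side of the yellow cap at (197,95). That matches the projection, so I close.

```bash
python3 -m creep '[[[0,0,0.2,0],[0,0,0,0],[0,0,0,0],[0,0,0,0],[0,0,0,0],[0,0,0,0],[0,0,0,0],[0,0,0,0],[0,0,0,0],[0,0,0,0]]]' -1; python3 -m creep '[[[0,0,0,0],[0,0,-0.3,0],[0,0,-0.5,0],[0,0,-1,0],[0,0,0,0],[0,0,0,0]]]'
```

```text
t: 5.4
tcp_pos: [0.6367, 0.0043, 0.2375]
orientation: [-0.004, -3.142, -0.0]
ft_force: [0.2, 1.2, 0.4]
opening: 0.454
finger_force: 30.0
t: 6.0
tcp_pos: [0.6371, 0.004, 0.2563]
orientation: [0.005, 3.14, -0.0]
ft_force: [0.3, -0.6, -3.8]
opening: 0.448
finger_force: 30.0
```

```bash
python3 -m creep '[[[0,0,-2,0],[0,0,-3,0],[0,0,-3,0],[0,0,-3,0],[0,0,-2,0],[0,0,-1,0],[0,0,0,0],[1,-1,0,0],[2,-2,0,0],[2.3,-2.5,0,0],[2.3,-2.5,0,0],[2.3,-2.5,0,0]]]'; python3 -m creep '[[[2.3,-2.5,0,0],[2.3,-2.5,0,0],[2.3,-2.5,0,0],[2,-2.5,0,0],[1.5,-1.6,0,0],[1,-1,0,0],[0,0,0,0],[0,0,0,0],[0,0,0,0]]]'
```

```text
t: 7.2
tcp_pos: [0.5352, -0.1016, 0.3931]
orientation: [-0.004, -3.138, -0.001]
ft_force: [0.2, -0.7, -2.9]
opening: 0.452
finger_force: 30.0
t: 8.1
tcp_pos: [0.4234, -0.2256, 0.3952]
orientation: [-0.003, -3.141, -0.001]
ft_force: [-0.1, 0.1, -4.2]
opening: 0.452
finger_force: 30.0
```

```bash
python3 -m creep '[[[0,-0.2,2,0],[0,0,3,0],[0,0,3,0],[0,0,3,0],[0,0,3,0],[0,0,3,0],[0,0,2,0],[0,0,2,0],[0,0,1.5,0],[0,0,1,0],[0,0,0,0],[0,0,0,0]]]'; python3 - <<'E'
from h import *
a=r.get_image("scene")[140:250,130:280,::-1];b=r.get_image("top")[180:290,300:450,::-1]
cv2.imwrite("pics/g2.png",cv2.resize(np.hstack([a,b]),(800,293),interpolation=cv2.INTER_CUBIC));st()
E
```

```text
t: 9.3
tcp_pos: [0.4235, -0.2281, 0.161]
orientation: [0.003, 3.141, -0.0]
ft_force: [0.0, -0.9, -3.2]
opening: 0.453
finger_force: 30.0
t 9.4 p [ 0.4238 -0.2286  0.1617] R [[-1.0, 0.003, 0.002], [0.003, 1.0, -0.001], [-0.002, -0.001, -1.0]] f [-0.  -0.4 -3.3] op 0.45330884996987736 29.975704351672903
```

View pics/g2.png

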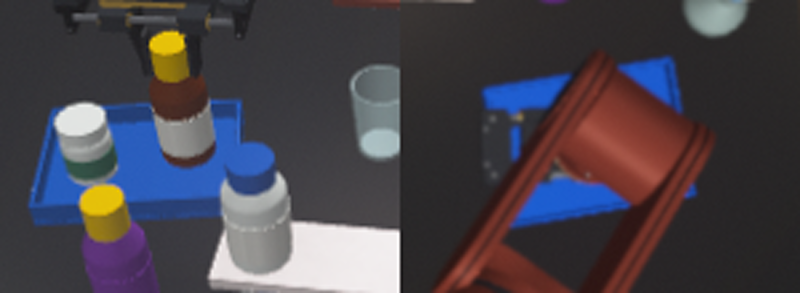

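The bottle hangs upright over the free half, base at crop (187,160), jar at (85,145). I lower it gently.

```bash
python3 -m creep '[[[0,0,0.7,0],[0,0,0.5,0],[0,0,0.2,0],[0,0,0.1,0],[0,0,0.1,0],[0,0,0,0],[0,0,0,0],[0,0,0,0]]]'; python3 -m creep '[[[0,0,0.1,0],[0,0,0,0],[0,0,0.1,0],[0,0,0,0],[0,0,0,0]]]'
```

```text
t: 10.2
tcp_pos: [0.4231, -0.2283, 0.1447]
orientation: [0.005, 3.141, -0.0]
ft_force: [-0.7, 0.5, -3.6]
opening: 0.453
finger_force: 30.0
t: 10.7
tcp_pos: [0.4231, -0.2283, 0.1425]
orientation: [-0.005, -3.142, 0.0]
ft_force: [0.0, 0.4, -2.2]
opening: 0.45
finger_force: 30.0
```

```bash
python3 -m creep '[[[0,0,0.05,0],[0,0,0,0],[0,0,0.05,0],[0,0,0,0],[0,0,0,0]]]'
```

```text
t: 11.2
tcp_pos: [0.4235, -0.2284, 0.1425]
orientation: [0.004, 3.14, -0.001]
ft_force: [-1.5, 2.3, 4.9]
opening: 0.451
finger_force: 30.0
```

```bash
python3 -m creep '[[[0,0,-0.05,0],[0,0,0,0],[0,0,0,0]]]' -0.08; python3 -m creep '[[[0,0,0,0],[0,0,0,0],[0,0,0,0]]]' -0.04; python3 -m creep '[[[0,0,0,0],[0,0,0,0],[0,0,0,0]]]' 0.05;python3 -m creep '[[[0,0,0,0],[0,0,0,0],[0,0,0,0]]]' 0.3;python3 -m creep '[[[0,0,0,0],[0,0,0,0],[0,0,0,0],[0,0,0,0]]]' 0.8
```

```text
t: 11.5
tcp_pos: [0.4232, -0.2283, 0.1421]
orientation: [0.005, 3.141, -0.0]
ft_force: [0.1, 1.2, 1.9]
opening: 0.455
finger_force: 0.8
t: 11.8
tcp_pos: [0.423, -0.2283, 0.1418]
orientation: [-0.005, -3.141, -0.0]
ft_force: [0.8, 0.8, 0.1]
opening: 0.478
finger_force: 0.2
t: 12.1
tcp_pos: [0.423, -0.2284, 0.142]
orientation: [-0.005, -3.141, 0.0]
ft_force: [0.3, -0.4, -0.4]
opening: 0.523
finger_force: 0.0
t: 12.4
tcp_pos: [0.4231, -0.2283, 0.1421]
orientation: [0.005, 3.142, -0.0]
ft_force: [0.3, 0.0, -0.5]
opening: 0.634
finger_force: 0.0
t: 12.8
tcp_pos: [0.423, -0.2283, 0.142]
orientation: [-0.005, -3.142, 0.0]
ft_force: [0.0, -0.5, -0.2]
opening: 0.875
finger_force: 0.0
```

```bash
python3 -m creep '[[[0,0,-0.5,0],[0,0,-1.5,0],[0,0,-3,0],[0,0,-3,0],[0,0,-4,0],[0,0,-4,0],[0,0,-3,0],[0,0,-1,0],[0,1.5,0,0],[0,3,0,0],[0.2,3.5,0,0],[0.2,3.5,0,0]]]' 1; python3 -m creep '[[[0.2,4,0,0],[0.2,4,0,0],[0.2,4,0,0],[0.2,4,0,0],[0,4,0,0],[0,4,0,0],[0,4,0,0],[0,3,0,0],[0,2.2,0,0],[0,1,0,0],[0,0,0,0],[0,0,0,0]]]'; python3 - <<'E'
from h import *
im=r.get_image("scene");tp=r.get_image("top")
for c,z in(("scene",.005),("top",.005)):
    for m in r.mark_of(c,"amber_bottle"):print(c,np.round(m["centre"]),round(m["score"],2),at(c,m["centre"],z)[:2].round(3))
    for m in r.mark_of(c,"cylinder"):print(c,"cyl",np.round(m["centre"]),round(m["score"],2),at(c,m["centre"],0)[:2].round(3))
cv2.imwrite("pics/g3.png",cv2.resize(np.hstack([im[110:290,100:400,::-1],tp[130:310,160:460,::-1]]),(800,240),interpolation=cv2.INTER_CUBIC));st()
E
```

```text
t: 14.0
tcp_pos: [0.4182, -0.1111, 0.3395]
orientation: [-0.006, -3.138, -0.003]
ft_force: [-0.4, 1.0, -0.4]
opening: 1.001
finger_force: 0.0
t: 15.2
tcp_pos: [0.4119, 0.2282, 0.3411]
orientation: [-0.004, -3.14, 0.002]
ft_force: [0.1, 0.4, 0.2]
opening: 1.001
finger_force: 0.0
scene [197. 200.] 0.78 [ 0.421 -0.239]
scene [378. 244.] 0.57 [0.56  0.285]
scene [178. 255.] 0.56 [ 0.632 -0.245]
scene cyl [356. 206.] 0.62 [0.412 0.236]
top [355. 236.] 0.89 [ 0.423 -0.234]
top [358. 172.] 0.75 [ 0.622 -0.254]
top [189. 196.] 0.71 [0.56  0.271]
t 15.5 p [0.4126 0.2281 0.3422] R [[-1.0, 0.004, 0.0], [0.004, 1.0, 0.0], [-0.0, 0.0, -1.0]] f [ 0.1 -0.8  0.6] op 1.0010793549433157 0.0
```

View pics/g3.png

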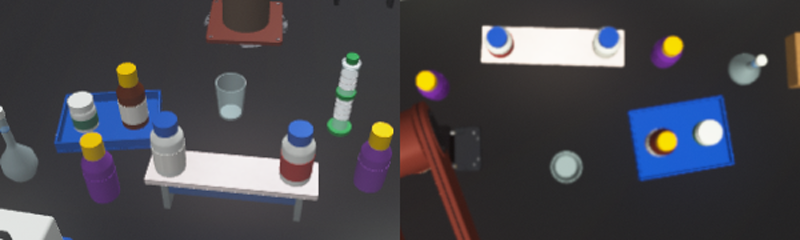

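The brown bottle stands upright in the free half of the tray (scene crop (132,100), top crop (662,142)), and the ledge middle is free. Next I go down over the cylinder.

```bash
python3 -m creep '[[[0.1,0.1,2,0],[0,0,3,0],[0,0,3,0],[0,0,3,0],[0,0,3,0],[0,0,2,0],[0,0,1,0],[0,0,1,0],[0,0,0,0],[0,0,0,0]]]'; python3 -m creep '[[[0,0,0,0],[0,0,0,0],[0,0,0,0]]]' 0.3;  python3 -m creep '[[[0,0,0,0],[0,0,0,0],[0,0,0,0]]]' 0;python3 -m creep '[[[0,0,0,0],[0,0,0,0],[0,0,0,0]]]' -0.15; python3 -m creep '[[[0,0,0,0],[0,0,0,0],[0,0,0,0]]]' -0.2
```

```text
t: 16.5
tcp_pos: [0.412, 0.2299, 0.1629]
orientation: [0.005, 3.14, 0.001]
ft_force: [0.0, 1.2, 0.3]
opening: 0.999
finger_force: 0.0
t: 16.8
tcp_pos: [0.4117, 0.2299, 0.1627]
orientation: [0.004, 3.141, 0.001]
ft_force: [1.1, -0.9, 0.3]
opening: 0.812
finger_force: 0.0
t: 17.1
tcp_pos: [0.4114, 0.2298, 0.1621]
orientation: [0.005, 3.142, -0.0]
ft_force: [0.1, -0.5, -0.1]
opening: 0.554
finger_force: 0.0
t: 17.4
tcp_pos: [0.4114, 0.2297, 0.162]
orientation: [-0.005, -3.142, 0.0]
ft_force: [-0.4, -0.4, 0.1]
opening: 0.429
finger_force: 2.2
t: 17.7
tcp_pos: [0.4114, 0.2297, 0.162]
orientation: [-0.005, -3.142, 0.0]
ft_force: [0.7, -0.3, -0.6]
opening: 0.42
finger_force: 30.0
```

```bash
python3 -m creep '[[[0,0,0,0],[0,0,0,0],[0,0,0,0],[0,0,0,0],[0,0,0,0]]]' -1; python3 - <<'E'
from h import *
im=r.get_image("scene")
cv2.imwrite("pics/g4.png",cv2.resize(im[110:225,300:420,::-1],None,fx=5,fy=5,interpolation=cv2.INTER_CUBIC));st()
E
```

```text
t: 18.2
tcp_pos: [0.4113, 0.2297, 0.162]
orientation: [-0.005, -3.141, 0.0]
ft_force: [0.5, -0.1, 0.4]
opening: 0.421
finger_force: 30.0
t 18.25 p [0.4113 0.2297 0.162 ] R [[-1.0, 0.003, -0.0], [0.003, 1.0, -0.0], [0.0, -0.0, -1.0]] f [ 0.  -0.5 -0.3] op 0.41990187781593985 30.00005543231964
```

View pics/g4.png

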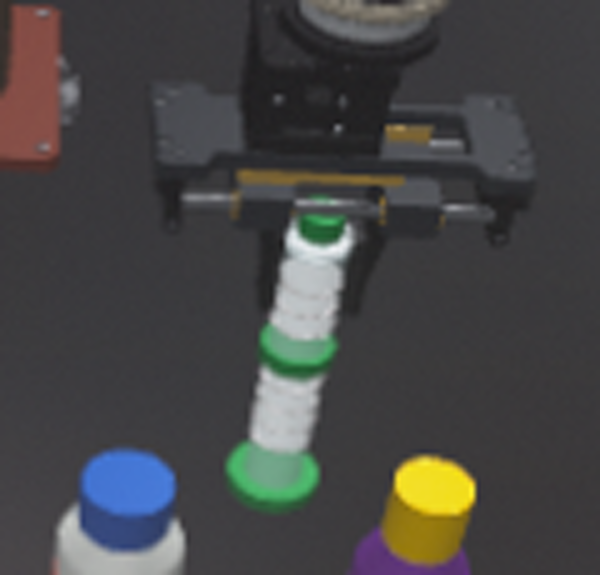

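The opening reads 0.42 (about 37 mm), so the pads seem to bear on the 38 mm rim rather than the tube. I open slowly, go 5 mm lower and regrip.

```bash
python3 -m creep '[[[0,0,0,0],[0,0,0,0],[0,0,0,0]]]' -0.12; python3 -m creep '[[[0,0,0,0],[0,0,0,0],[0,0,0,0],[0,0,0,0]]]' 0.1;  python3 -m creep '[[[0,0,0.25,0],[0,0,0.25,0],[0,0,0,0],[0,0,0,0]]]';python3 -m creep '[[[0,0,0,0],[0,0,0,0],[0,0,0,0],[0,0,0,0]]]' -0.1; python3 -m creep '[[[0,0,0,0],[0,0,0,0],[0,0,0,0],[0,0,0,0]]]' -0.2; python3 -m creep '[[[0,0,0,0],[0,0,0,0],[0,0,0,0],[0,0,0,0]]]' -1
```

```text
t: 18.55
tcp_pos: [0.4114, 0.2298, 0.1621]
orientation: [0.005, 3.142, 0.0]
ft_force: [-0.5, 0.3, 0.9]
opening: 0.438
finger_force: 0.0
t: 18.95
tcp_pos: [0.4114, 0.2298, 0.1621]
orientation: [0.005, 3.142, 0.0]
ft_force: [0.3, -0.4, 0.2]
opening: 0.544
finger_force: 0.0
t: 19.35
tcp_pos: [0.4112, 0.2297, 0.1568]
orientation: [-0.004, -3.141, 0.0]
ft_force: [-0.2, 0.1, -0.1]
opening: 0.55
finger_force: 0.0
t: 19.75
tcp_pos: [0.4114, 0.2298, 0.1571]
orientation: [0.005, 3.141, 0.0]
ft_force: [0.4, -0.3, 0.1]
opening: 0.456
finger_force: 0.0
t: 20.15
tcp_pos: [0.4114, 0.2297, 0.1571]
orientation: [0.005, 3.142, -0.0]
ft_force: [0.9, -0.3, 0.1]
opening: 0.419
finger_force: 30.0
t: 20.55
tcp_pos: [0.4114, 0.2297, 0.1571]
orientation: [0.005, 3.142, -0.0]
ft_force: [-0.7, 0.1, 1.5]
opening: 0.421
finger_force: 30.0
```

The opening is the same, so the tube itself gives this value. Lifting.

```bash
python3 -m creep '[[[0,0,-0.2,0],[0,0,-0.3,0],[0,0,-0.5,0],[0,0,0,0],[0,0,0,0],[0,0,0,0],[0,0,0,0]]]'; python3 -m creep '[[[0,0,-1,0],[0,0,-2,0],[0,0,-2,0],[0,0,-2,0],[0,0,-3,0],[0,0,-3,0],[0,0,-2,0],[0,0,-2,0],[0,0,-1,0],[0,0,0,0],[0,0,0,0]]]'
```

```text
t: 21.25
tcp_pos: [0.4112, 0.2297, 0.1669]
orientation: [-0.005, -3.141, 0.0]
ft_force: [-0.2, 0.4, -3.1]
opening: 0.42
finger_force: 30.0
t: 22.35
tcp_pos: [0.4112, 0.2297, 0.3464]
orientation: [-0.005, -3.141, 0.0]
ft_force: [-0.6, 0.2, -2.7]
opening: 0.423
finger_force: 30.0
```

```bash
python3 -m creep '[[[0,-1,0,0],[0,-2,0,0],[0,-2.5,0,0],[0,-2.5,0,0],[0,-2.5,0,0],[0,-2.5,0,0],[0,-2.5,0,0],[0,-2.5,0,0],[0,-2,0,0],[0,-1.4,0,0],[0,-1,0,0],[0,0,0,0]]]'; python3 - <<'E'
from h import *
s=r.get_image("scene");t=r.get_image("top")
g=cv2.cvtColor(s,cv2.COLOR_RGB2GRAY).astype(int)
print("top edge column", g[215:265,250].tolist(), g[215:265,300].tolist())
gt=cv2.cvtColor(t,cv2.COLOR_RGB2GRAY).astype(int);print(gt[140:190,255].tolist(), gt[140:190,290].tolist())
for v in range(228,262,2):print(v,at("scene",(250,v),.1)[:2].round(3),at("scene",(300,v),.1)[:2].round(3))
for c in("scene","top"):
    for n in("white_bottle_a","ledge"):
        for m in r.mark_of(c,n)[:2]:print(c,n,at(c,m["centre"],.1 if n[0]=="w" else 0)[:2].round(4),round(m["score"],2))
st()
E
```

```text
t: 23.55
tcp_pos: [0.4103, 0.0046, 0.3462]
orientation: [-0.008, -3.14, 0.0]
ft_force: [0.7, 0.8, -2.5]
opening: 0.417
finger_force: 30.0
top edge column [68, 68, 68, 70, 69, 68, 69, 69, 103, 191, 233, 233, 233, 233, 234, 234, 234, 235, 235, 234, 233, 233, 233, 233, 233, 234, 234, 234, 234, 234, 234, 235, 235, 217, 152, 154, 134, 91, 75, 74, 74, 72, 70, 68, 67, 66, 66, 66, 67, 65] [69, 70, 69, 70, 70, 71, 72, 71, 71, 71, 71, 71, 73, 175, 237, 238, 238, 238, 238, 238, 238, 237, 237, 237, 237, 237, 237, 237, 237, 237, 236, 235, 235, 235, 236, 236, 236, 230, 196, 151, 151, 130, 86, 77, 76, 77, 75, 70, 69, 68]
[53, 54, 54, 54, 53, 53, 56, 55, 56, 87, 180, 241, 246, 247, 247, 247, 247, 247, 247, 247, 248, 248, 248, 248, 248, 248, 248, 248, 248, 248, 248, 248, 248, 249, 249, 249, 244, 215, 117, 60, 55, 54, 55, 55, 55, 54, 54, 54, 53, 53] [53, 53, 55, 54, 55, 55, 56, 55, 57, 58, 94, 190, 245, 249, 249, 249, 248, 248, 248, 248, 248, 248, 248, 249, 249, 249, 249, 249, 249, 249, 249, 249, 248, 248, 248, 249, 248, 244, 216, 124, 65, 57, 57, 56, 56, 56, 56, 55, 55, 55]
228 [ 0.61  -0.054] [0.602
[... 271 characters left out ...]
4 0.071]
246 [ 0.668 -0.047] [0.66  0.071]
248 [ 0.674 -0.047] [0.666 0.071]
250 [ 0.68  -0.046] [0.672 0.071]
252 [ 0.686 -0.045] [0.678 0.071]
254 [ 0.692 -0.045] [0.684 0.071]
256 [ 0.698 -0.044] [0.69  0.071]
258 [ 0.703 -0.043] [0.696 0.072]
260 [ 0.709 -0.043] [0.702 0.072]
scene white_bottle_a [0.645  0.1207] 0.74
scene white_bottle_a [ 0.6337 -0.1135] 0.62
scene ledge [0.6348 0.0108] 0.83
scene ledge [0.6407 0.3992] 0.36
top white_bottle_a [ 0.6316 -0.1023] 0.83
top white_bottle_a [0.6426 0.1104] 0.66
top ledge [ 0.639 -0.005] 0.77
t 23.85 p [0.4107 0.0064 0.347 ] R [[-1.0, 0.002, -0.0], [0.002, 1.0, 0.0], [0.0, 0.0, -1.0]] f [-0.4  0.1 -1.6] op 0.42237117433542215 30.000272691249847
```

```bash
python3 -m creep '[[[-1,0,0,0],[-2,0,0,0],[-3,0,0,0],[-3,0,0,0],[-3,0,0,0],[-3,0,0,0],[-2.5,0,0,0],[-2,0,0,0],[-1.6,0,0,0],[-1,0,0,0],[-0.5,0,0,0],[0,0,0,0]]]'; python3 -m creep '[[[0,0,1,0],[0,0,2,0],[0,0,2,0],[0,0,1.2,0],[0,0,0.6,0],[0,0,0,0],[0,0,0,0],[0,0,0,0]]]'; python3 - <<'E'
from h import *
s=r.get_image("scene")
for m in r.mark_of("scene","cylinder")[:2]:print(m)
p=np.array(r.get_state()["tcp_pos"]);st()
b=p[2]-.157
x0,y0=205,150
a=cv2.resize(s[150:270,205:345,::-1],None,fx=5,fy=5,interpolation=cv2.INTER_CUBIC)
# predicted outline of the foot (underside) at the TCP axis, and drop point on the board
for z,col in((b,(0,0,255)),(.1,(255,0,255))):
    for th in np.arange(0,6.28,.1):
        q=(proj("scene",[p[0]+.027*np.cos(th),p[1]+.027*np.sin(th),z])+.5-[x0,y0])*5
        cv2.circle(a,tuple(int(v) for v in q),1,col,-1)
cv2.imwrite("pics/g5.png",a)
E
```

```text
t: 25.05
tcp_pos: [0.637, 0.0053, 0.3465]
orientation: [-0.004, -3.141, -0.0]
ft_force: [-0.1, -0.1, -2.2]
opening: 0.423
finger_force: 30.0
t: 25.85
tcp_pos: [0.6373, 0.005, 0.2805]
orientation: [0.005, 3.139, -0.0]
ft_force: [-0.4, -0.7, -2.0]
opening: 0.418
finger_force: 30.0
{'centre': [275.3, 231.2], 'score': 0.88}
{'centre': [321.8, 241.5], 'score': 0.52}
t 25.95 p [0.6372 0.005  0.2802] R [[-1.0, 0.003, 0.002], [0.003, 1.0, -0.0], [-0.002, -0.0, -1.0]] f [-0.4 -0.4 -1.9] op 0.4224337438953175 30.000017881393433
```

View pics/g5.png

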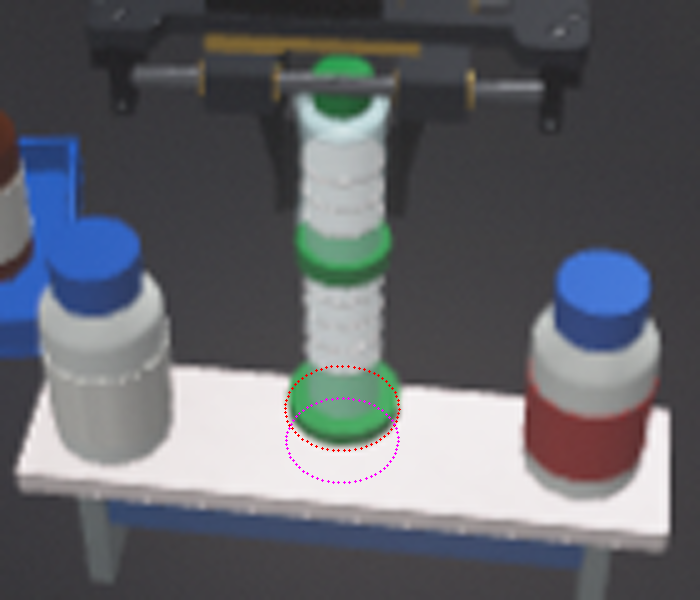

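The foot (crop (344,403), bottom edge at row 442) sits about 5 mm robot-side of the predicted red ring. The board spans rows 378 to 506 at that column, so I shift +4 mm in x and lower gently.

```bash
python3 -m creep '[[[-0.2,0,0,0],[-0.2,0,0.4,0],[0,0,0.6,0],[0,0,0.5,0],[0,0,0.3,0],[0,0,0.2,0],[0,0,0.1,0],[0,0,0,0],[0,0,0,0],[0,0,0,0]]]'; python3 -m creep '[[[0,0,0.05,0],[0,0,0,0],[0,0,0.05,0],[0,0,0,0],[0,0,0,0]]]'
```

```text
t: 26.95
tcp_pos: [0.6409, 0.0051, 0.2584]
orientation: [0.005, 3.141, -0.0]
ft_force: [0.1, -0.1, -2.6]
opening: 0.422
finger_force: 30.0
t: 27.45
tcp_pos: [0.6408, 0.0051, 0.2572]
orientation: [0.005, 3.141, -0.0]
ft_force: [0.0, -0.2, -1.7]
opening: 0.421
finger_force: 30.0
```

```bash
python3 -m creep '[[[0,0,0.05,0],[0,0,0,0],[0,0,0,0]]]'; python3 -m creep '[[[0,0,0.03,0],[0,0,0,0],[0,0,0,0]]]'
```

```text
t: 27.75
tcp_pos: [0.641, 0.0051, 0.2571]
orientation: [0.005, 3.141, -0.0]
ft_force: [-0.5, 0.4, 2.3]
opening: 0.423
finger_force: 30.0
t: 28.05
tcp_pos: [0.6411, 0.0051, 0.2571]
orientation: [0.005, 3.14, -0.0]
ft_force: [-1.5, 0.2, 5.5]
opening: 0.419
finger_force: 30.0
```

```bash
python3 -m creep '[[[0,0,-0.06,0],[0,0,0,0],[0,0,0,0]]]'; python3 - <<'E'
from h import *
s=r.get_image("scene");h=cv2.cvtColor(s,cv2.COLOR_RGB2HSV)
m=cv2.inRange(h,(40,60,40),(85,255,255));m[:215]=0;m[262:]=0;m[:,:250]=0;m[:,300:]=0
ys,xs=np.where(m);print("foot cols",xs.min(),xs.max(),"rows",ys.min(),ys.max())
g=cv2.cvtColor(s,cv2.COLOR_RGB2GRAY);c=(xs.min()+xs.max())//2
print("column below foot",c,g[230:262,c].tolist())
for x in(.636,.638,.640):
    P=np.array([proj("scene",[x+.027*np.cos(t),.005+.027*np.sin(t),.1]) for t in np.arange(0,6.3,.05)]);print(x,"pred bottom",P[:,1].max().round(1),"cols",P[:,0].min().round(1),P[:,0].max().round(1))
E
```

```text
t: 28.35
tcp_pos: [0.6408, 0.0051, 0.2571]
orientation: [0.005, 3.141, -0.0]
ft_force: [-1.1, -0.3, 5.2]
opening: 0.419
finger_force: 30.0
foot cols 263 284 rows 215 245
column below foot 273 [193, 200, 188, 143, 143, 143, 143, 143, 143, 143, 141, 134, 131, 127, 109, 88, 137, 216, 238, 238, 223, 154, 155, 149, 118, 75, 74, 74, 73, 71, 68, 70]
0.636 pred bottom 245.7 cols 261.8 284.2
0.638 pred bottom 246.3 cols 261.8 284.1
0.64 pred bottom 247.0 cols 261.7 284.1
```

The foot's far edge is at row 246 and the board edge at 250.5, about 13 mm, so it is centred. I let go slowly.

```bash
python3 -m creep '[[[0,0,-0.05,0],[0,0,0,0],[0,0,0,0]]]'; python3 -m creep '[[[0,0,0,0],[0,0,0,0],[0,0,0,0]]]' -0.15; python3 -m creep '[[[0,0,0,0],[0,0,0,0],[0,0,0,0]]]' -0.12; python3 -m creep '[[[0,0,0,0],[0,0,0,0],[0,0,0,0]]]' -0.08;python3 -m creep '[[[0,0,0,0],[0,0,0,0],[0,0,0,0]]]' 0;python3 -m creep '[[[0,0,0,0],[0,0,0,0],[0,0,0,0]]]' 0.2;python3 -m creep '[[[0,0,0,0],[0,0,0,0],[0,0,0,0],[0,0,0,0],[0,0,0,0]]]' 0.6
```

```text
t: 28.7
tcp_pos: [0.6407, 0.0051, 0.2571]
orientation: [-0.005, -3.141, -0.0]
ft_force: [0.3, 0.7, 3.1]
opening: 0.421
finger_force: 30.0
t: 29.0
tcp_pos: [0.6407, 0.0051, 0.2571]
orientation: [-0.005, -3.141, -0.0]
ft_force: [-0.1, 0.4, 1.3]
opening: 0.423
finger_force: 30.0
t: 29.3
tcp_pos: [0.6404, 0.0052, 0.2568]
orientation: [-0.005, -3.141, -0.0]
ft_force: [0.0, 0.6, -0.3]
opening: 0.434
finger_force: 0.0
t: 29.6
tcp_pos: [0.6407, 0.0051, 0.2572]
orientation: [-0.005, -3.141, -0.0]
ft_force: [-1.0, -0.2, -0.3]
opening: 0.459
finger_force: 0.0
t: 29.9
tcp_pos: [0.6407, 0.0051, 0.2574]
orientation: [-0.005, -3.142, -0.0]
ft_force: [-0.5, 0.5, 0.4]
opening: 0.496
finger_force: 0.0
t: 30.2
tcp_pos: [0.6407, 0.0051, 0.2574]
orientation: [0.005, 3.142, -0.0]
ft_force: [-0.5, 0.4, 0.2]
opening: 0.591
finger_force: 0.0
t: 30.7
tcp_pos: [0.6407, 0.0051, 0.2573]
orientation: [-0.005, -3.142, -0.0]
ft_force: [-0.1, -0.2, -0.2]
opening: 0.797
finger_force: 0.0
```

```bash
python3 -m creep '[[[0,0,-0.3,0],[0,0,-0.5,0],[0,0,-1,0],[0,0,-1.5,0],[0,0,-2,0],[0,0,-2,0],[0,0,-2,0],[0,0,-2,0],[0,0,-2,0],[0,0,-1,0],[0,0,0,0]]]'; python3 -m creep '[[[1,0,0,0],[2,0,0,0],[3,0,0,0],[3,0,0,0],[3,0,0,0],[3,0,0,0],[3,0,0,0],[2,0,0,0],[1,0,0,0],[0,0,0,0]]]'; python3 - <<'E'
from h import *
s=r.get_image("scene");t=r.get_image("top")
a=cv2.resize(s[140:270,130:400,::-1],(800,385));b=cv2.resize(t[140:210,200:460,::-1],(800,215))
cv2.imwrite("pics/g6.png",np.vstack([a,b]));st()
E
```

```text
t: 31.8
tcp_pos: [0.6414, 0.005, 0.4035]
orientation: [0.004, 3.137, -0.001]
ft_force: [-0.0, 0.5, -0.2]
opening: 0.798
finger_force: 0.0
t: 32.8
tcp_pos: [0.4297, 0.0058, 0.3998]
orientation: [-0.005, -3.141, -0.0]
ft_force: [-0.2, 0.6, -0.6]
opening: 0.798
finger_force: 0.0
t 32.9 p [0.4309 0.0057 0.3999] R [[-1.0, 0.003, -0.0], [0.003, 1.0, 0.0], [0.0, 0.0, -1.0]] f [ 0.1 -0.2 -0.2] op 0.8015265578570766 0.0
```

View pics/g6.png

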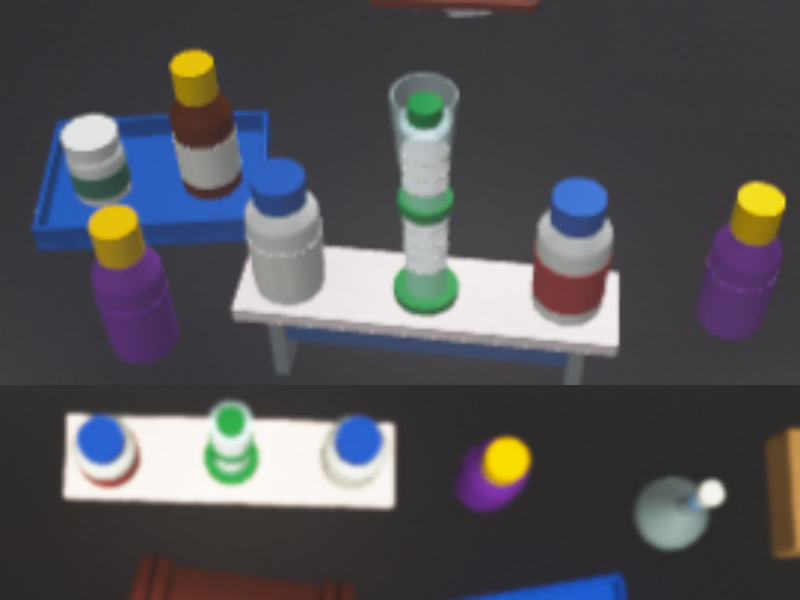

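The cylinder stands upright mid-ledge with its foot (425,288) wholly on the board. The brown bottle stands in the free half of the tray, and everything else is in place. Handing in.

```bash
python3 -m creep '[[[0,0,0,0],[0,0,0,0],[0,0,0,0]]]'; python3 -c "from rig import r; print(r.close_job())"
```

```text
t: 33.2
tcp_pos: [0.4311, 0.0057, 0.4]
orientation: [-0.004, -3.141, -0.0]
ft_force: [-0.3, 0.4, -0.1]
opening: 0.799
finger_force: 0.0
the job is handed in; nothing more can be done
None
```

The job is handed in at 33 s of the 72 s allowed: the brown bottle stands upright in the free half of the tray, the measuring cylinder stands upright mid-ledge with its whole foot on the board, and the last picture shows nothing else moved.

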